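Clamp the whetstone in its bench holder with the edge thumbwheel

TASK

The tools are due for sharpening: set the whetstone down in the grey stone holder, stone side up, lying straight on the bed between the end stop and the jaw. Then, pressing lightly with a shut fingertip, roll the knurled thumbwheel that stands up through the slot, stroke after stroke, until the jaw has pushed the stone against the end stop and holds it firmly there, but do not overtighten it. Move the jaw by its wheel only, do not bear down hard on the wheel, leave the other things where they lie and take your hand away at the end.

Things in the scene. Friction and masses are not known exactly. Their poses are not given: they have to be found in the camera images.
- holder: Grey cast stone holder screwed to the bench (cannot move), 290 mm long (its y), 60 mm wide (x; 98 mm over the low ears at the housing), 52 mm tall. Origin on the bench under the middle of the space for the stone; z up. End stop at the -y end, then the bed, the jaw and, at the +y end, the wheel housing with the slot in its flat top (60 mm wide, y 128 to 172 mm, top 47 mm above the bench).
- bed (a point): On the bed's top, 18 mm above the bench, in the middle of the space for the stone (axes as the holder's). The bed is flat and 46 mm wide; the stone's block, 58 mm wide, stands 6 mm over it at each side, and nothing stands beside the bed, so fingers have room there.
- end_stop: Fixed end stop bolted across the -y end of the bed, 50 mm wide, 12 mm higher than the bed.
- stop_face (a point): On the end stop's face that the stone is pushed against (looks to the holder's +y), at the height of the bed's top.
- jaw: Sliding jaw across the bed: aluminium block, 50 mm wide, 17 mm higher than the bed, with an 8 mm thick rubber face. Its origin lies on the bench under the uncompressed face. A coarse screw drives it along the holder's -y, 3 mm for each radian of the wheel, 22 mm in all; it stays where it is left. At the start the space between face and end stop is 7 to 12 mm longer than the stone.
- jaw_face (a point): On the jaw's rubber face (looks to the holder's -y) as it is when not compressed, at the height of the bed's top; moves with the jaw. The rubber gives 1 mm for 12 N.
- wheel: Knurled steel thumbwheel, 42 mm in diameter, 10 mm thick, on an axle along the holder's y; origin on the axle, 31 mm above the bench; turns with its own y axis. About 5 mm of it stand out of the slot (13 by 34 mm, long along x). Rolling its top towards the holder's +x closes the jaw. It is worn and out of true: the rim rises and sinks by 1 mm as it turns. More than 30 N on it bends the axle.
- wheel_top (a point): Top of the wheel, 52 mm above the bench, 1 mm more or less; fixed to the holder, axes as the holder's. A flat fingertip laid here and moved to +x rolls the wheel like a rack on a pinion, up to 20 mm a stroke; then lift, go back and repeat. While moving, the free wheel drags with 2 N along the rim, less at rest (press with 6 to 10 N); each newton of drag above that is about 7 N more grip on the stone: 2 N more is firm, 4 N too much.
- whetstone: Oil stone let into a wooden block: block 58 mm (x) by 164 mm (y) by 16 mm, on it the grey stone, 42 by 140 mm, 30 mm in all; 0.3 to 0.4 kg. Origin under its middle, z up. Take it across the block's 58 mm.
- awl: Bystander: awl with a turned wooden handle, 139 mm long, lying on the bench.
- wax: Bystander: lump of beeswax, 37 by 53 by 24 mm.
- folder: Bystander: flat bone folder, 136 mm long, 6 mm thick.

How it is judged:
By the outcome, as a careful person would: the job done as asked, in the order asked, and still so for the second after the job is handed in, with the robot touching nothing.
It also fails if it takes over 67 s, if anything falls off the work surface, if the arm or the gripper's body presses on something with over 40 N, if the wrist force passes 120 N, or if a joint passes its speed limit or range.

ROBOT

A 6-joint arm with a two-finger parallel gripper is mounted at the origin on a cart in front of the work surface, level with it; the furniture and walls round the work are solid. World frame = base frame: x ahead of the robot, y to its left, z up, the work surface at z = 0. Lengths are in m, angles in rad, forces in N, time in s.
With the tool pointing down it reaches from about 0.425 to 0.925 m from the base axis. Payload 12.5 kg.
Tool frame: the origin (TCP) lies on the mounting face of the last link; the fingertips stand 173 mm ahead of it and the grasp point (between the pads) lies 155 mm ahead of it; z points along the fingers, y is the line along which they close (so a half turn about z gives the same grasp; the last joint's range is limited). The gripper opens to 85 mm and grips with 20 to 120 N. Pads are 22 mm wide; open, the fingers measure 114 mm over their backs; the gripper's body (76 mm by 85 mm) begins 54 mm behind the grasp point. The pads swing forward as they close: fully open they stand 13 mm farther back than shut.
Start: joints at [1.053, 0.491, 1.559, -0, 1.092, -0.106], TCP at [0.25, 0.573, 0.405] pointing down, gripper open.
Joint ranges: [-3.1, 3.1], [-0.84, 2.19], [0.05, 2.79], [-1.13, 4.28], [0.06, 2.93], [-2.69, 2.69]. Speed limits (rad/s): [2.22, 2.22, 2.79, 3.14, 3.14, 3.14].

INTERFACE

Orientations are given as a 3x3 rotation matrix whose columns are the frame's x, y, z axes.
In Python, from cell import manip gives the robot as it stands. The module is installed in compiled form; this text tells all that it offers.
- The arm moves only by the shell command python3 -m inch 'ROWS' [FORCE]. ROWS is JSON, a list of rows, each a list of 7 numbers: the shift along the tool's x, y, z in cm, then the turn, a rotation vector about the tool's x, y, z in degrees, then the opening, from 0 (shut) to 1 (fully open). In form: [[tx, ty, tz, rx, ry, rz, fingers], ...]. A call has 1 to 12 rows; each row shifts and turns the commanded pose from where the row before left it, along the tool's axes as they then stand; what a row does not reach is not made up. A row lasts 1/8 s, in which the tool goes at most 62.5 mm and 10.7 degrees, less where a joint would pass 70% of its speed; a pose out of reach is approached as far as the arm can. A call is refused whole if a number of a shift passes 6.25 or a number of a turn 10.7, either way. A call with a gripper value outside its range is refused whole. The fingers move at their own pace and stop on an object; FORCE is the grip in N (left out, the last holds). Time passes only in rows, so rows that do not move let the fingers close. It gives the time, the measured TCP pose, the force, the opening and the grip force at its end, in the units of the state.
- manip.read_state(): the state, without advancing time (a new reading comes with each control period).
- manip.camera(name): name is "scene" or "top" or "wrist"; returns a dict with "frame" (480x640x3 uint8, blue, green, red), "z_map" (480x640 float32, m along the optical axis (not along the pixel's ray), 0 where there is no reading), "fx", "fy", "cx", "cy" (pixels), "R" (3x3) and "t" (3): a world point X has camera coordinates R X + t; the wrist camera has in their place "T_tool_cam" (4x4, takes a point from camera to tool coordinates, whose origin is the TCP and whose axes are the flange's). Camera axes: x right, y down, z forward; pixel columns grow to the right and rows downward; lengths in m; the calibration is good to about 2 mm. A picture is of the moment at which its call begins: read the wrist's pose just before it.
- manip.job_done(): hands the job in; it is judged then, once.
The state is a dict: "t": time; "qpos": joint angles; "joint_velocities": joint speeds; "joint_efforts": joint torques, N m; "tool_pos": TCP position; "orientation": TCP orientation; "contact_force": force on the tool from outside, world axes, zero at the start; "ft_torque": the same for the moment, N m; "grip_width": finger opening in m; "gripper_force": force on a finger pad.
Only numpy, scipy, OpenCV 4.12 (cv2) and the standard library are available. Lean on these libraries where they do the work, as an engineer would, in place of code of your own. Each camera call takes 0.05 s, during which the arm holds its last target. There are 200 camera calls.

## Working session

There is one attempt and no reset: what is moved stays moved. The work goes in short steps, Python scripts to look and compute and a shell command to move; the robot and the scene stay as the last step left them, time stands still between calls to the robot, and variables do not carry over. Pictures are saved under pics/ and viewed, at most 10 in all, crops included, and the job is handed in when it is done.

```bash
mkdir -p pics; cat > h.py <<'E'
import numpy as np,cv2
from cell import manip
def pts(c):
    z=c["z_map"];v,u=np.indices(z.shape)
    P=np.stack([(u-c["cx"])/c["fx"]*z,(v-c["cy"])/c["fy"]*z,z],-1)
    return (P-c["t"])@c["R"]
def st():
    s=manip.read_state();return s
E
python3 - <<'E'
from h import *
s=st();print(s["t"],s["tool_pos"],np.round(s["orientation"],3),s["grip_width"])
for n in("top","scene"):
    c=manip.camera(n);cv2.imwrite(f"pics/{n}0.png",c["frame"]);np.savez(f"{n}0.npz",**c)
    print(n,c["fx"],np.round(c["R"],3).tolist(),c["t"])
E
```

```text
0.0 [0.25013226 0.57272402 0.40412987] [[-0.916  0.4   -0.001]
 [ 0.4    0.916 -0.001]
 [ 0.    -0.001 -1.   ]] 0.08555718053007334
top 618.1985395850234 [[0.041, -0.999, -0.005], [-0.977, -0.039, -0.208], [0.207, 0.014, -0.978]] [-0.04322077  0.6239218   1.12073742]
scene 445.703748145044 [[0.43, -0.903, -0.011], [-0.647, -0.299, -0.702], [0.63, 0.309, -0.712]] [-0.29041759  0.43488497  0.56741482]
```

View pics/top0.png

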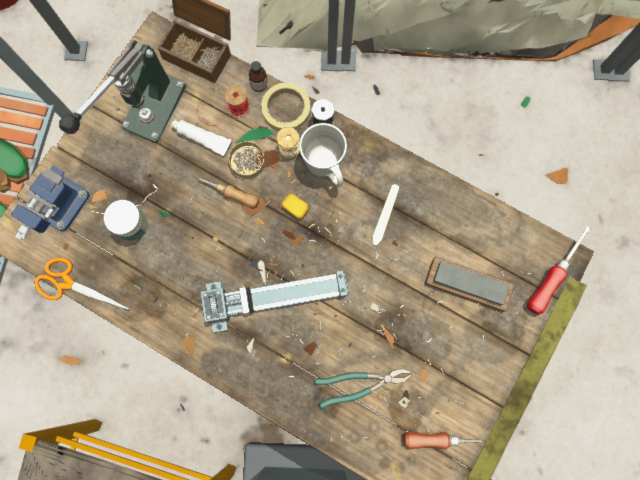

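View pics/scene0.png

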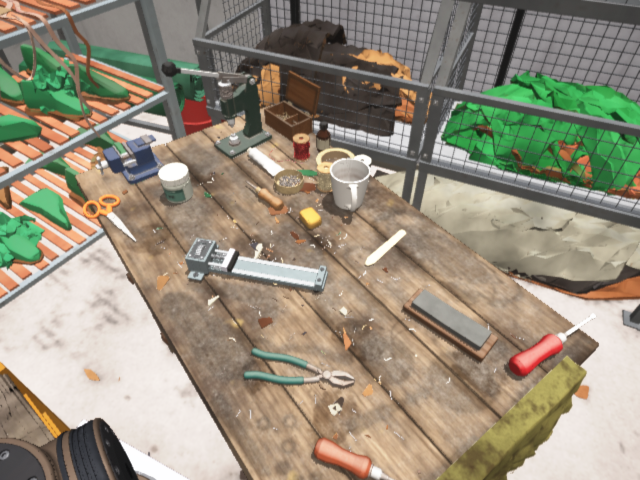

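Top view: the holder runs from the wheel housing at (214,305) to the end stop at (342,284). The stone lies at (470,283), the folder at (386,214), the awl at (232,193) and the wax at (294,206). I'll measure from depth now.

```bash
python3 - <<'E'
from h import *
c=dict(np.load("top0.npz"));P=pts(c);f=c["frame"]
def roi(u0,u1,v0,v1):
    m=np.zeros(f.shape[:2],bool);m[v0:v1,u0:u1]=1;return m&(c["z_map"]>0)
def rect(m,name):
    p=P[m];r=cv2.minAreaRect((p[:,:2]*1000).astype(np.float32));print(name,m.sum(),np.round(r,1).tolist() if 0 else r,"z med",np.median(p[:,2]).round(4), "mean",p.mean(0).round(4));return r
Z=P[...,2]
R=roi(415,525,245,320)
print("bench z",np.median(Z[roi(400,520,200,240)]),np.median(Z[roi(200,330,330,360)]))
for lo,hi in((.008,.022),(.024,.036),(.008,.036)): rect(R&(Z>lo)&(Z<hi),f"stone {lo}")
R=roi(190,360,262,340)
print("hist",np.histogram(Z[R],np.arange(0.008,.06,.003)))
for lo,hi,n in((.013,.023,"bed"),(.026,.033,"stop"),(.0335,.039,"jaw"),(.042,.0495,"housing"),(.0495,.06,"wheel"),(.010,.06,"all")): rect(R&(Z>lo)&(Z<hi),n)
big=cv2.resize(f[255:345,185:365],None,fx=4.4,fy=4.4,interpolation=cv2.INTER_CUBIC);cv2.imwrite("pics/hold.png",big)
E
```

```text
bench z -0.0008540063942970089 -0.000512912958187794
stone 0.008 893 ((565.90625, -322.34722900390625), (165.02435302734375, 59.44737243652344), 72.5308609008789) z med 0.0156 mean [ 0.5613 -0.3154  0.0155]
stone 0.024 1530 ((563.7551879882812, -326.6505126953125), (149.97727966308594, 44.53511428833008), 72.29789733886719) z med 0.0294 mean [ 0.5652 -0.3228  0.0293]
stone 0.008 2467 ((565.90625, -322.34722900390625), (165.02435302734375, 59.44737243652344), 72.5308609008789) z med 0.0273 mean [ 0.5637 -0.3198  0.0242]
hist (array([ 125,  216,  631, 1062,  467,   73,  132,  210,  183,  104,   44,
        118,  297,  226,   43,    9,    0]), array([0.008, 0.011, 0.014, 0.017, 0.02 , 0.023, 0.026, 0.029, 0.032,
       0.035, 0.038, 0.041, 0.044, 0.047, 0.05 , 0.053, 0.056, 0.059]))
bed 2250 ((514.4312133789062, 52.59355926513672), (94.65766143798828, 275.3856506347656), 6.92756986618042) z med 0.0181 mean [0.5306 0.0343 0.0181]
stop 411 ((525.5831298828125, 57.132171630859375), (56.8398323059082, 273.94647216796875), 12.767522811889648) z med 0.0301 mean [0.5266 0.0531 0.0299]
jaw 213 ((525.686279296875, 60.39519500732422), (53.40217590332031, 274.5647888183594), 14.111196517944336) z med 0.0354 mean [0.5122 0.1134 0.0356]
housing 591 ((500.966796875, 174.47256469726562), (60.309410095214844, 44.57716751098633), 12.333968162536621) z med 0.0461 mean [0.5003 0.1741 0.0461]
wheel 79 ((501.1166687011719, 174.44602966308594), (55.0675048828125, 36.615516662597656), 10.135053634643555) z med 0.0503 mean [0.5019 0.1746 0.0509]
all 3870 ((539.27099609375, 63.120826721191406), (103.7146224975586, 283.8486022949219), 18.203033447265625) z med 0.0199 mean [0.5223 0.0716 0.0254]
```

View pics/hold.png

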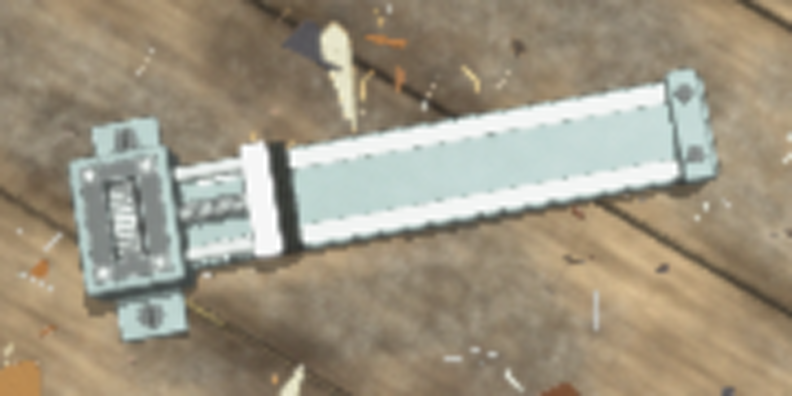

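The crop shows the stop face at about u=672-688 in the crop, the jaw's black rubber at u≈285, and the wheel at (125,220). Now a refined fit in the holder frame and of the stone.

```bash
cat >> h.py <<'E'
from scipy.spatial.transform import Rotation as Ro
def down(yaw): # tool down, tool y at world angle yaw(deg)
    a=np.radians(yaw);y=np.array([np.cos(a),np.sin(a),0]);z=np.array([0,0,-1.]);return np.stack([np.cross(y,z),y,z],1)
def delta(pos,yaw):
    s=st();R=np.array(s["orientation"]);d=R.T@(np.array(pos)-s["tool_pos"])
    print("delta cm",(d*100).round(2),"rotvec deg",np.degrees(Ro.from_matrix(R.T@down(yaw)).as_rotvec()).round(2),"t",s["t"])
E
python3 - <<'E'
from h import *
c=dict(np.load("top0.npz"));P=pts(c);f=c["frame"];Z=P[...,2]
def ray(u,v,z):
    d=np.array([(u-c["cx"])/c["fx"],(v-c["cy"])/c["fy"],1.]);o=-c["R"].T@c["t"];d=c["R"].T@d;return o+d*(z-o[2])/d[2]
a=np.radians(12.3);ey=np.array([-np.sin(a),np.cos(a)]);ex=np.array([np.cos(a),np.sin(a)])
H=np.array([.501,.1745])-.150*ey;print("H0",H)
# profile along centreline in holder frame
h=np.stack([(P[...,:2]-H)@ex,(P[...,:2]-H)@ey],-1)*1000
m=(abs(h[...,0])<18)&(abs(h[...,1])<180)&(c["z_map"]>0)
for y in range(-130,-85,2):
    k=m&(abs(h[...,1]-y)<1.0); 
    if k.any(): print(y,(np.median(Z[k])*1000).round(1),end="; ")
print()
for y in range(60,112,2):
    k=m&(abs(h[...,1]-y)<1.0); g=f[k].mean(0)
    print(y,(np.median(Z[k])*1000).round(1),int(g.mean()),end="; ")
print()
# bed edges
for y in range(-80,80,20):
    k=(abs(h[...,1]-y)<4)&(Z>.014)&(Z<.022)&(abs(h[...,0])<45);x=h[...,0][k];print(y,np.percentile(x,[2,98]).round(1),end="; ")
print()
# stone top by colour: crop corners
k=(Z>.025)&(Z<.034);k[:, :415]=0;k[:,525:]=0;k[:245]=0;k[320:]=0
k=cv2.morphologyEx(k.astype(np.uint8),cv2.MORPH_OPEN,np.ones((5,5)))>0
print(cv2.minAreaRect((P[k][:,:2]*1000).astype(np.float32)))
s=np.radians(72.4);delta([.566,-.3225,.30],72.4-90)
E
```

```text
H0 [0.53295456 0.02794316]
-130 -1.1; -128 -0.6; -126 -0.2; -124 -1.1; -122 -0.3; -120 -0.8; -118 0.5; -116 -1.2; -114 0.4; -112 -2.2; -110 14.1; -108 17.0; -106 28.9; -104 30.2; -102 30.0; -100 31.7; -98 31.4; -96 30.9; -94 29.8; -92 18.7; -90 18.4; -88 18.9; -86 18.1; 
60 19.3 213; 62 18.6 216; 64 18.2 216; 66 17.7 214; 68 18.0 212; 70 17.0 213; 72 18.5 214; 74 18.2 217; 76 18.4 211; 78 21.2 145; 80 29.8 67; 82 30.4 59; 84 30.4 62; 86 31.8 136; 88 34.9 242; 90 34.5 245; 92 33.1 246; 94 35.2 245; 96 35.7 245; 98 33.7 221; 100 31.9 179; 102 20.0 187; 104 21.0 193; 106 20.1 179; 108 19.9 189; 110 20.8 184; 
-80 [-21.5  20.3]; -60 [-21.9  22.4]; -40 [-21.6  22. ]; -20 [-21.3  21.7]; 0 [-21.9  21.6]; 20 [-22.1  22.3]; 40 [-21.5  22.1]; 60 [-22.4  21.5]; 
((566.6254272460938, -320.25244140625), (129.6020965576172, 43.08759689331055), 71.99578857421875)
delta cm [-64.78 -69.39  10.48] rotvec deg [-5.000e-02  4.000e-02  8.401e+01] t 0.1
```

```bash
python3 -m inch '[[-4.05,-4.34,0,0,0,0,1],[-4.05,-4.34,0,0,0,0,1],[-4.05,-4.34,0,0,0,0,1],[-4.05,-4.34,0,0,0,0,1],[-4.05,-4.34,0,0,0,0,1],[-4.05,-4.34,0,0,0,0,1],[-4.05,-4.34,0,0,0,0,1],[-4.05,-4.34,0,0,0,0,1]]' 60 && python3 -m inch '[[-4.05,-4.34,0,0,0,0,1],[-4.05,-4.34,0,0,0,0,1],[-4.05,-4.34,0,0,0,0,1],[-4.05,-4.34,0,0,0,0,1],[-4.05,-4.34,1,0,0,0,1],[-4.05,-4.34,1,0,0,0,1],[-4.05,-4.34,1,0,0,0,1],[-4.05,-4.34,1,0,0,0,1]]' && python3 -m inch '[[0,0,0,0,0,10.5,1],[0,0,0,0,0,10.5,1],[0,0,0,0,0,10.5,1],[0,0,0,0,0,10.5,1],[0,0,0,0,0,10.5,1],[0,0,0,0,0,10.5,1],[0,0,0,0,0,10.5,1],[0,0,0,0,0,10.5,1],[0,0,0,0,0,0,1],[0,0,0,0,0,0,1]]'
python3 - <<'E'
from h import *
s=st();c=manip.camera("wrist");cv2.imwrite("pics/w1.png",c["frame"]);T=c["T_tool_cam"]
z=c["z_map"];v,u=np.indices(z.shape)
P=np.stack([(u-c["cx"])/c["fx"]*z,(v-c["cy"])/c["fy"]*z,z],-1)@T[:3,:3].T+T[:3,3]
W=P@np.array(s["orientation"]).T+s["tool_pos"];Z=W[...,2]
inb=(z>0)&(np.hypot(W[...,0]-.566,W[...,1]+.322)<.12)
for lo,hi in((.009,.022),(.024,.036),(.009,.036)):
    k=cv2.morphologyEx((inb&(Z>lo)&(Z<hi)).astype(np.uint8),cv2.MORPH_OPEN,np.ones((3,3)))>0
    print(k.sum(),cv2.minAreaRect((W[k][:,:2]*1000).astype(np.float32)),np.median(Z[k]))
delta([.566,-.3225,.30],-17.6)
E
```

```text
t: 1.1
tool_pos: [0.4083, 0.1231, 0.4047]
orientation: [[-0.916, 0.4, 0.0], [0.4, 0.916, 0.0], [-0.0, 0.0, -1.0]]
contact_force: [0.9, 0.2, -0.1]
grip_width: 0.0853
gripper_force: 0.0
t: 2.1
tool_pos: [0.5664, -0.3249, 0.364]
orientation: [[-0.916, 0.4, -0.0], [0.4, 0.916, 0.0], [0.001, 0.0, -1.0]]
contact_force: [0.4, 0.2, 0.8]
grip_width: 0.0856
gripper_force: 0.0
t: 3.35
tool_pos: [0.566, -0.3229, 0.3645]
orientation: [[0.298, 0.954, -0.0], [0.954, -0.298, 0.0], [0.0, -0.0, -1.0]]
contact_force: [0.0, -0.0, -0.7]
grip_width: 0.0853
gripper_force: 0.0
3794 ((560.4746704101562, -341.0360412597656), (200.18353271484375, 58.18709182739258), 72.52435302734375) 0.016156976832204933
7604 ((565.7882690429688, -324.28240966796875), (140.4468994140625, 42.07227325439453), 72.58540344238281) 0.029661666512932255
11439 ((560.4746704101562, -341.0360412597656), (200.18353271484375, 58.18709182739258), 72.52435302734375) 0.029000383858833634
delta cm [ 0.04 -0.01  6.45] rotvec deg [-0.02 -0.01  0.2 ] t 3.4
```

View pics/w1.png

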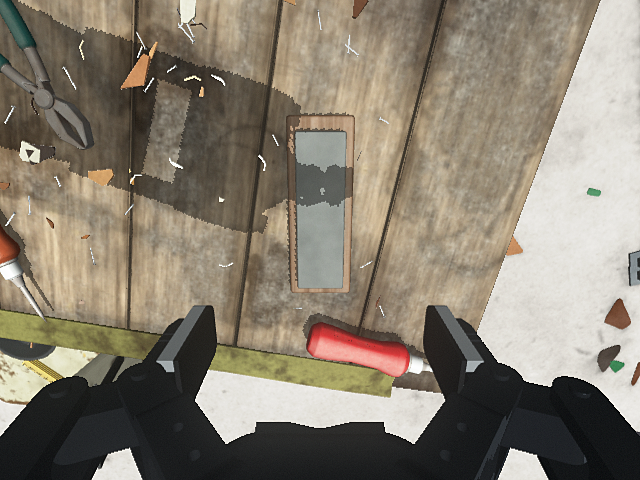

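The wrist view shows the stone at rows 115-292 around column 322. Its top measures 140.4×42.1 mm, centred at (0.5658, -0.324), so the size agrees. Next I descend and grasp.

```bash
python3 -m inch '[[-0.1,0,4.5,0,0,0,1],[0,0,4.5,0,0,0,1],[0,0,4.5,0,0,0,1],[0,0,4.5,0,0,0,1],[0,0,1.35,0,0,0,1],[0,0,0,0,0,0,1]]' 60 && python3 -m inch '[[0,0,0,0,0,0,0],[0,0,0,0,0,0,0],[0,0,0,0,0,0,0],[0,0,0,0,0,0,0],[0,0,0,0,0,0,0],[0,0,0,0,0,0,0]]' 60
```

```text
t: 4.15
tool_pos: [0.5659, -0.324, 0.1712]
orientation: [[0.301, 0.954, -0.0], [0.954, -0.301, 0.0], [0.0, -0.001, -1.0]]
contact_force: [0.3, -0.9, 1.0]
grip_width: 0.0856
gripper_force: 0.0
t: 4.9
tool_pos: [0.566, -0.3241, 0.1734]
orientation: [[0.302, 0.953, 0.002], [0.953, -0.302, -0.002], [-0.001, 0.003, -1.0]]
contact_force: [-2.1, 1.5, 7.6]
grip_width: 0.0564
gripper_force: 64.1
```

```bash
python3 -m inch '[[0,0,-1.5,0,0,0,0],[0,0,-3,0,0,0,0],[0,0,-3,0,0,0,0],[0,0,-3,0,0,0,0],[0,0,0,0,0,-9.9,0],[0,0,0,0,0,-9.9,0],[0,0,0,0,0,-9.9,0],[0,0,0,0,0,0,0]]' && python3 - <<'E'
from h import *
delta([.5345,.0211,.27],12.3);print(st()["contact_force"],st()["ft_torque"])
E
```

```text
t: 5.9
tool_pos: [0.5656, -0.3238, 0.2772]
orientation: [[-0.209, 0.978, 0.001], [0.978, 0.209, -0.0], [-0.001, 0.001, -1.0]]
contact_force: [1.4, 0.3, -2.4]
grip_width: 0.0564
gripper_force: 65.7
delta cm [34.38  4.15  0.7 ] rotvec deg [ 0.04  0.03 -0.26] t 5.9
[ 1.44534084  0.32621209 -2.44091766] [-0.04244171  0.00784479  0.00403419]
```

```bash
python3 -m inch '[[3,0.4,0,0,0,-0.26,0],[5,0.6,0,0,0,0,0],[5.5,0.65,0,0,0,0,0],[5.5,0.65,0,0,0,0,0],[5.5,0.65,0,0,0,0,0],[5.4,0.65,0,0,0,0,0],[4.5,0.55,0,0,0,0,0],[0,0,0.7,0,0,0,0],[0,0,0,0,0,0,0]]' && python3 - <<'E'
from h import *
delta([.5345,.0211,.27],12.3)
s=st();c=manip.camera("wrist");cv2.imwrite("pics/w2.png",c["frame"]);T=c["T_tool_cam"]
z=c["z_map"];v,u=np.indices(z.shape)
P=(np.stack([(u-c["cx"])/c["fx"]*z,(v-c["cy"])/c["fy"]*z,z],-1)@T[:3,:3].T+T[:3,3])@np.array(s["orientation"]).T+s["tool_pos"]
a=np.radians(12.3);ey=np.array([-np.sin(a),np.cos(a)]);ex=np.array([np.cos(a),np.sin(a)]);H=np.array([.53295,.02794])
X=(P[...,:2]-H)@ex*1000;Y=(P[...,:2]-H)@ey*1000;Z=P[...,2]*1000;ok=z>0
def pr(n,k):
    if k.sum()>20: print(n,k.sum(),"x",np.percentile(X[k],[2,50,98]).round(1),"y",np.percentile(Y[k],[2,98]).round(1),"z",np.median(Z[k]).round(1),cv2.minAreaRect(np.stack([X[k],Y[k]],1).astype(np.float32)))
pr("housing",ok&(Z>43)&(Z<49)&(Y>110)&(Y<190)&(abs(X)<50))
pr("jaw",ok&(Z>33)&(Z<40)&(Y>70)&(Y<110)&(abs(X)<40))
pr("stop",ok&(Z>27)&(Z<34)&(Y<-80)&(Y>-120)&(abs(X)<40))
pr("block",ok&(Z>90)&(Z<117)&(abs(Y)<120)&(abs(X)<40))
pr("stone",ok&(Z>118)&(Z<140)&(abs(Y)<120)&(abs(X)<24))
E
```

```text
t: 7.02
tool_pos: [0.5328, 0.0209, 0.2693]
orientation: [[-0.212, 0.977, -0.0], [0.977, 0.212, -0.0], [-0.0, -0.0, -1.0]]
contact_force: [-0.3, -0.2, -3.7]
grip_width: 0.0562
gripper_force: 65.6
delta cm [-0.02  0.17 -0.07] rotvec deg [-0.    0.   -0.05] t 7.025
jaw 2751 x [-23.9  -0.7  22.9] y [ 85.6 108.4] z 35.0 ((0.027997970581054688, 95.5458755493164), (28.929012298583984, 49.62627029418945), 83.63656616210938)
block 14979 x [-30.8  -1.8  29. ] y [-48.   75.5] z 112.0 ((-0.078582763671875, 9.980079650878906), (79.92338562011719, 132.09666442871094), 0.31452134251594543)
stone 32907 x [-21.9  -2.1  17.9] y [-39.   62.7] z 125.4 ((-2.0579795837402344, 9.355789184570312), (108.83843231201172, 42.39273452758789), 89.98097229003906)
```

View pics/w2.png

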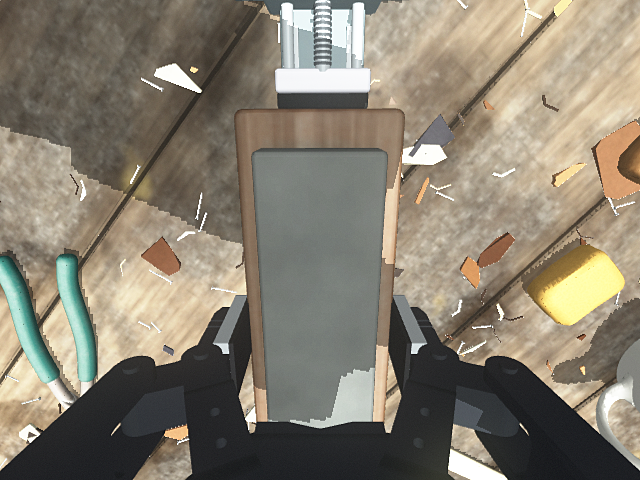

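The wrist view shows the stone straight, its +y end at y_h≈75.5 and 3-4 mm short of the rubber face. It sits 1.7 mm off to -x, so I correct that and lower it.

```bash
python3 -m inch '[[0,0.17,2,0,0,0,0],[0,0,2.5,0,0,0,0],[0,0,2,0,0,0,0],[0,0,0.6,0,0,0,0],[0,0,0.2,0,0,0,0],[0,0,0,0,0,0,0]]' && python3 -m inch '[[0,0,0.25,0,0,0,0],[0,0,0.25,0,0,0,0],[0,0,0,0,0,0,0]]'
```

```text
t: 7.82
tool_pos: [0.5346, 0.0211, 0.1968]
orientation: [[-0.214, 0.977, 0.001], [0.977, 0.214, -0.0], [-0.0, 0.001, -1.0]]
contact_force: [0.9, -0.0, -3.0]
grip_width: 0.0566
gripper_force: 65.6
t: 8.2
tool_pos: [0.5345, 0.0214, 0.1914]
orientation: [[-0.214, 0.977, 0.001], [0.977, 0.214, 0.0], [-0.0, 0.001, -1.0]]
contact_force: [-0.4, -0.3, 0.9]
grip_width: 0.0562
gripper_force: 66.2
```

```bash
python3 -m inch '[[0,0,0.1,0,0,0,0],[0,0,0,0,0,0,0.85],[0,0,0,0,0,0,0.85],[0,0,0,0,0,0,0.85],[0,0,0,0,0,0,0.85]]' && python3 -m inch '[[0,0,-2,0,0,0,0.85],[0,0,-4,0,0,0,0.85],[0,0,-5,0,0,0,0.5],[0,0,0,0,0,0,0],[0,0,0,0,0,0,0]]' && python3 - <<'E'
from h import *
s=st();c=manip.camera("wrist");T=c["T_tool_cam"]
z=c["z_map"];v,u=np.indices(z.shape)
P=(np.stack([(u-c["cx"])/c["fx"]*z,(v-c["cy"])/c["fy"]*z,z],-1)@T[:3,:3].T+T[:3,3])@np.array(s["orientation"]).T+s["tool_pos"]
a=np.radians(12.3);ey=np.array([-np.sin(a),np.cos(a)]);ex=np.array([np.cos(a),np.sin(a)]);H=np.array([.53295,.02794])
X=(P[...,:2]-H)@ex*1000;Y=(P[...,:2]-H)@ey*1000;Z=P[...,2]*1000;ok=z>0
def pr(n,k):
    if k.sum()>20: print(n,k.sum(),"x",np.percentile(X[k],[2,50,98]).round(1),"y",np.percentile(Y[k],[2,98]).round(1),"z",np.median(Z[k]).round(1),np.round(cv2.minAreaRect(np.stack([X[k],Y[k]],1).astype(np.float32))[2],2))
pr("housing",ok&(Z>43)&(Z<49.5)&(Y>110)&(Y<190)&(abs(X)<50))
pr("wheel",ok&(Z>50)&(Z<55)&(Y>130)&(Y<170)&(abs(X)<20))
pr("jaw",ok&(Z>33.5)&(Z<40)&(Y>79)&(Y<110)&(abs(X)<40))
pr("stopish",ok&(Z>27)&(Z<33)&(Y<-90)&(Y>-120)&(abs(X)<40))
pr("block",ok&(Z>31)&(Z<37)&(abs(Y)<79)&(abs(X)<40))
pr("stone",ok&(Z>45)&(Z<51)&(abs(Y)<90)&(abs(X)<24))
k=ok&(abs(X)<15)&(Y>70)&(Y<95)
print([(y,np.median(Z[k&(abs(Y-y)<.6)]).round(1)) for y in range(70,95)])
a_=np.array([H+.150*ey]);print("wheeltop",a_);delta([*a_[0],.25],12.3)
E
```

```text
t: 8.82
tool_pos: [0.5344, 0.0214, 0.1901]
orientation: [[-0.214, 0.977, -0.0], [0.977, 0.214, 0.0], [0.0, -0.0, -1.0]]
contact_force: [-1.2, -0.6, 0.0]
grip_width: 0.0726
gripper_force: 0.0
t: 9.45
tool_pos: [0.5341, 0.0214, 0.2998]
orientation: [[-0.214, 0.977, -0.0], [0.977, 0.214, 0.0], [0.0, -0.0, -1.0]]
contact_force: [-0.3, -0.2, -0.8]
grip_width: 0.0182
gripper_force: 0.0
housing 1428 x [-28.8  -0.6  27.7] y [127.1 132.4] z 45.9 0.28
jaw 1976 x [-23.9  -0.5  22.7] y [ 85.8 108.6] z 35.0 0.16
stopish 683 x [-16.6  -1.   15.3] y [-106.6  -93.5] z 30.3 1.04
block 5055 x [-28.6  -0.5  28.2] y [-41.7  75.5] z 34.1 0.16
stone 12242 x [-20.1  -0.4  19.6] y [-71.3  61.5] z 47.7 0.16
[(70, np.float64(34.4)), (71, np.float64(34.2)), (72, np.float64(34.1)), (73, np.float64(34.2)), (74, np.float64(34.1)), (75, np.float64(33.2)), (76, np.float64(31.7)), (77, np.float64(28.1)), (78, np.float64(30.6)), (79, np.float64(30.9)), (80, np.float64(30.8)), (81, np.float64(30.8)), (82, np.float64(30.7)), (83, np.float64(31.0)), (84, np.float64(30.9)), (85, np.float64(31.9)), (86, np.float64(34.8)), (87, np.float64(35.1)), (88, np.float64(35.1)), (89, np.float64(35.1)), (90, np.float64(35.0)), (91, np.float64(35.1)), (92, np.float64(35.0)), (93, np.float64(35.1)), (94, np.float64(35.3))]
wheeltop [[0.50099544 0.17449684]]
delta cm [15.66  0.05  4.93] rotvec deg [-0.08 -0.03  0.07] t 9.5
```

The stone is down: x offset -0.4 mm, yaw 0.16°, block top at 34 mm, a gap of about 2 mm to the jaw and 5 mm to the stop. Now to the wheel with shut fingers.

```bash
python3 -m inch '[[4,-0.2,0,0,0,0,0],[5,-0.4,0,0,0,0,0],[4.66,-0.25,0,0,0,0,0],[2,0,0,0,0,0,0],[0,0,3,0,0,0,0],[0,0,3,0,0,0,0],[0,0,0.4,0,0,0,0],[0,0,0,0,0,0,0]]' && python3 -m inch '[[0,0,0.4,0,0,0,0],[0,0,0,0,0,0,0]]' && python3 -m inch '[[0,0,0.3,0,0,0,0],[0,0,0,0,0,0,0]]' && python3 - <<'E'
from h import *
delta([.501,.1745,.225],12.3)
E
```

```text
t: 10.5
tool_pos: [0.4927, 0.1725, 0.2359]
orientation: [[-0.214, 0.977, -0.001], [0.977, 0.214, -0.0], [0.0, -0.001, -1.0]]
contact_force: [-0.3, 0.3, -0.6]
grip_width: -0.0003
gripper_force: 0.0
t: 10.75
tool_pos: [0.4926, 0.1725, 0.2326]
orientation: [[-0.214, 0.977, 0.001], [0.977, 0.214, 0.0], [0.0, 0.001, -1.0]]
contact_force: [0.2, -0.4, 1.1]
grip_width: -0.0001
gripper_force: 0.0
t: 11.0
tool_pos: [0.4925, 0.1725, 0.2292]
orientation: [[-0.214, 0.977, -0.0], [0.977, 0.214, 0.0], [0.0, 0.0, -1.0]]
contact_force: [0.3, -0.7, 0.2]
grip_width: -0.0
gripper_force: 0.0
delta cm [0.01 0.87 0.42] rotvec deg [ 0.   -0.    0.06] t 11.0
```

```bash
python3 -m inch '[[0,0,0.3,0,0,0,0],[0,0,0,0,0,0,0]]' && python3 -m inch '[[0,0,0.15,0,0,0,0],[0,0,0,0,0,0,0]]' && python3 -m inch '[[0,0,0.15,0,0,0,0],[0,0,0,0,0,0,0]]'
```

```text
t: 11.25
tool_pos: [0.4925, 0.1725, 0.226]
orientation: [[-0.214, 0.977, -0.0], [0.977, 0.214, 0.0], [0.0, -0.0, -1.0]]
contact_force: [-0.7, 0.8, 0.3]
grip_width: -0.0004
gripper_force: 0.0
t: 11.5
tool_pos: [0.4926, 0.1725, 0.2246]
orientation: [[-0.214, 0.977, -0.0], [0.977, 0.214, 0.0], [0.0, -0.0, -1.0]]
contact_force: [0.5, -0.3, -0.0]
grip_width: -0.0001
gripper_force: 0.0
t: 11.75
tool_pos: [0.4926, 0.1726, 0.2239]
orientation: [[-0.214, 0.977, 0.001], [0.977, 0.214, 0.0], [0.0, 0.001, -1.0]]
contact_force: [-2.0, -1.2, 11.0]
grip_width: 0.0
gripper_force: 5.3
```

```bash
python3 -m inch '[[0,0.15,-0.02,0,0,0,0],[0,0.25,0,0,0,0,0]]'; python3 -m inch '[[0,0.2,0,0,0,0,0],[0,0.2,0,0,0,0,0]]'
```

```text
t: 12.0
tool_pos: [0.4964, 0.1734, 0.2242]
orientation: [[-0.214, 0.977, 0.0], [0.977, 0.214, 0.0], [0.0, 0.001, -1.0]]
contact_force: [-3.2, -1.1, 12.1]
grip_width: 0.0001
gripper_force: 6.2
t: 12.25
tool_pos: [0.5004, 0.1743, 0.2243]
orientation: [[-0.214, 0.977, 0.001], [0.977, 0.214, 0.0], [0.0, 0.001, -1.0]]
contact_force: [-2.2, -0.1, 13.5]
grip_width: 0.0003
gripper_force: 6.6
```

```bash
python3 -m inch '[[0,0.2,-0.05,0,0,0,0],[0,0.2,-0.02,0,0,0,0]]'; python3 -m inch '[[0,0.2,-0.02,0,0,0,0],[0,0.2,-0.02,0,0,0,0]]'
```

```text
t: 12.5
tool_pos: [0.5041, 0.1751, 0.2245]
orientation: [[-0.214, 0.977, -0.0], [0.977, 0.214, -0.0], [0.0, -0.0, -1.0]]
contact_force: [-3.3, -0.6, 6.4]
grip_width: 0.0003
gripper_force: 3.3
t: 12.75
tool_pos: [0.508, 0.176, 0.2246]
orientation: [[-0.214, 0.977, -0.0], [0.977, 0.214, -0.0], [0.0, -0.0, -1.0]]
contact_force: [-1.0, 0.2, 1.7]
grip_width: -0.0001
gripper_force: 0.7
```

```bash
python3 -m inch '[[0,0,-0.5,0,0,0,0],[0,-0.9,0,0,0,0,0],[0,-0.85,0,0,0,0,0],[0,0,0.35,0,0,0,0],[0,0,0.15,0,0,0,0],[0,0,0.06,0,0,0,0],[0,0,0,0,0,0,0]]'; python3 -m inch '[[0,0.2,0,0,0,0,0],[0,0.25,0,0,0,0,0]]'
```

```text
t: 13.62
tool_pos: [0.4912, 0.1722, 0.2242]
orientation: [[-0.214, 0.977, 0.0], [0.977, 0.214, 0.0], [0.0, 0.0, -1.0]]
contact_force: [-1.6, -1.8, 7.1]
grip_width: -0.0001
gripper_force: 3.8
t: 13.88
tool_pos: [0.4955, 0.1732, 0.2245]
orientation: [[-0.214, 0.977, 0.0], [0.977, 0.214, 0.0], [0.0, 0.0, -1.0]]
contact_force: [-3.4, -0.6, 14.9]
grip_width: -0.0001
gripper_force: 7.4
```

```bash
python3 -m inch '[[0,0.2,-0.05,0,0,0,0],[0,0.2,-0.01,0,0,0,0]]'; python3 -m inch '[[0,0.2,-0.01,0,0,0,0],[0,0.2,-0.01,0,0,0,0]]'; python3 -m inch '[[0,0.2,-0.01,0,0,0,0],[0,0.2,-0.0,0,0,0,0]]'
```

```text
t: 14.12
tool_pos: [0.4995, 0.1741, 0.2249]
orientation: [[-0.214, 0.977, -0.0], [0.977, 0.214, 0.0], [0.0, -0.0, -1.0]]
contact_force: [-3.3, -1.3, 10.0]
grip_width: 0.0004
gripper_force: 4.8
t: 14.38
tool_pos: [0.5033, 0.1749, 0.2251]
orientation: [[-0.214, 0.977, -0.0], [0.977, 0.214, 0.0], [0.0, -0.0, -1.0]]
contact_force: [-4.2, -0.2, 9.4]
grip_width: -0.0002
gripper_force: 4.6
t: 14.62
tool_pos: [0.5073, 0.1758, 0.2251]
orientation: [[-0.214, 0.977, -0.0], [0.977, 0.214, 0.0], [0.0, -0.0, -1.0]]
contact_force: [-2.6, 0.1, 6.2]
grip_width: -0.0002
gripper_force: 3.5
```

```bash
cat > jaw.py <<'E'
from h import *
a=np.radians(12.3);ey=np.array([-np.sin(a),np.cos(a)]);ex=np.array([np.cos(a),np.sin(a)]);H=np.array([.53295,.02794])
for n in ("top","scene"):
    c=manip.camera(n);P=pts(c)
    X=(P[...,:2]-H)@ex*1000;Y=(P[...,:2]-H)@ey*1000;Z=P[...,2]*1000
    k=(abs(X)<20)&(c["z_map"]>0);g=c["frame"].mean(-1)
    print(n,[(y,int(np.median(Z[q])),int(np.median(g[q])),int(q.sum())) for y in range(-100,-84,2) if (q:=k&(abs(Y-y)<1)).any()])
    print(n,[(y,int(np.median(Z[q])),int(np.median(g[q])),int(q.sum())) for y in range(66,104,2) if (q:=k&(abs(Y-y)<1)).any()])
    cv2.imwrite(f"pics/{n}_{int(st()['t']*100)}.png",c["frame"])
E
python3 -m inch '[[0,0,-0.5,0,0,0,0],[0,-0.9,0,0,0,0,0],[0,-0.85,0,0,0,0,0]]'; python3 jaw.py
```

```text
t: 15.0
tool_pos: [0.4893, 0.1718, 0.2297]
orientation: [[-0.214, 0.977, -0.0], [0.977, 0.214, -0.0], [0.0, -0.0, -1.0]]
contact_force: [-0.3, -0.3, -0.3]
grip_width: 0.0003
gripper_force: 0.0
top [(-100, 31, 217, 22), (-98, 31, 216, 22), (-96, 29, 215, 22), (-94, 29, 198, 21), (-92, 19, 125, 22), (-90, 32, 135, 19), (-88, 33, 159, 21), (-86, 34, 156, 21)]
top [(66, 35, 153, 21), (68, 33, 156, 18), (70, 33, 155, 21), (72, 33, 141, 23), (74, 31, 79, 19), (76, 30, 65, 19), (78, 30, 64, 21), (80, 31, 67, 19), (82, 32, 144, 25), (84, 315, 52, 147), (86, 341, 77, 71), (88, 348, 113, 73), (90, 362, 82, 121), (92, 353, 99, 47), (94, 366, 99, 43), (96, 360, 99, 46), (98, 360, 99, 53), (100, 361, 99, 46), (102, 353, 100, 55)]
scene [(-100, 30, 156, 12), (-98, 28, 207, 17), (-96, 30, 206, 15), (-94, 27, 174, 8), (-92, 26, 95, 33), (-90, 33, 145, 16), (-88, 33, 158, 18), (-86, 33, 159, 18)]
scene [(66, 33, 151, 10), (68, 33, 157, 16), (70, 33, 147, 14), (72, 32, 119, 9), (74, 29, 79, 11), (76, 29, 60, 16), (78, 29, 61, 16), (80, 29, 129, 25), (82, 311, 37, 174), (84, 313, 40, 255), (86, 335, 65, 81), (88, 360, 50, 240), (90, 266, 88, 33), (92, 33, 249, 14), (94, 33, 212, 5), (96, 28, 160, 9), (98, 30, 199, 8), (100, 26, 184, 14), (102, 23, 172, 12)]
```

Top view: the rubber's front edge now stands at y_h≈73.5 and touches the block. The block's far end is at ≈-91 and the stop face at ≈-93.5, leaving about 2.5 mm. Next stroke.

```bash
python3 -m inch '[[0,0,0.35,0,0,0,0],[0,0,0.15,0,0,0,0],[0,0,0,0,0,0,0]]'; python3 -m inch '[[0,0.2,-0.01,0,0,0,0],[0,0.2,-0.03,0,0,0,0]]'; python3 -m inch '[[0,0.2,-0.01,0,0,0,0],[0,0.2,-0.01,0,0,0,0]]'
```

```text
t: 15.48
tool_pos: [0.4903, 0.172, 0.2249]
orientation: [[-0.214, 0.977, 0.0], [0.977, 0.214, 0.0], [0.0, 0.0, -1.0]]
contact_force: [-2.0, 0.1, 4.6]
grip_width: 0.0002
gripper_force: 2.6
t: 15.72
tool_pos: [0.4939, 0.1728, 0.2254]
orientation: [[-0.214, 0.977, -0.001], [0.977, 0.214, -0.0], [0.0, -0.001, -1.0]]
contact_force: [-3.2, -0.6, 7.9]
grip_width: 0.0003
gripper_force: 3.7
t: 15.98
tool_pos: [0.4979, 0.1737, 0.2256]
orientation: [[-0.214, 0.977, -0.0], [0.977, 0.214, -0.0], [0.0, -0.0, -1.0]]
contact_force: [-3.5, -0.7, 7.7]
grip_width: -0.0002
gripper_force: 4.0
```

```bash
python3 -m inch '[[0,0.2,-0.01,0,0,0,0],[0,0.2,0,0,0,0,0]]'; python3 -m inch '[[0,0.2,-0.01,0,0,0,0],[0,0.2,0,0,0,0,0]]'; python3 -m inch '[[0,0,-0.5,0,0,0,0],[0,-0.9,0,0,0,0,0],[0,-0.8,0,0,0,0,0]]'; python3 jaw.py
```

```text
t: 16.23
tool_pos: [0.5018, 0.1746, 0.2258]
orientation: [[-0.214, 0.977, -0.0], [0.977, 0.214, -0.0], [0.0, -0.0, -1.0]]
contact_force: [-2.2, -1.3, 9.4]
grip_width: 0.0002
gripper_force: 4.5
t: 16.48
tool_pos: [0.5057, 0.1755, 0.2259]
orientation: [[-0.214, 0.977, -0.0], [0.977, 0.214, -0.0], [0.0, -0.0, -1.0]]
contact_force: [-3.2, -1.1, 8.7]
grip_width: 0.0005
gripper_force: 4.4
t: 16.85
tool_pos: [0.4883, 0.1716, 0.2305]
orientation: [[-0.214, 0.977, -0.0], [0.977, 0.214, -0.0], [0.0, -0.0, -1.0]]
contact_force: [0.1, -0.2, -0.1]
grip_width: -0.0
gripper_force: 0.0
top [(-100, 29, 217, 21), (-98, 29, 210, 22), (-96, 31, 216, 18), (-94, 29, 199, 22), (-92, 32, 133, 19), (-90, 34, 153, 20), (-88, 33, 155, 22), (-86, 34, 157, 20)]
top [(66, 34, 155, 20), (68, 34, 155, 24), (70, 33, 142, 17), (72, 31, 89, 21), (74, 31, 66, 23), (76, 30, 64, 20), (78, 31, 76, 19), (80, 31, 178, 24), (82, 35, 247, 25), (84, 320, 51, 140), (86, 339, 80, 77), (88, 350, 108, 78), (90, 365, 81, 103), (92, 368, 98, 41), (94, 355, 99, 50), (96, 361, 99, 52), (98, 355, 99, 53), (100, 355, 99, 47), (102, 356, 99, 53)]
scene [(-100, 30, 171, 14), (-98, 29, 177, 15), (-96, 29, 204, 13), (-94, 29, 120, 24), (-92, 33, 140, 18), (-90, 33, 160, 16), (-88, 32, 161, 15), (-86, 33, 157, 17)]
scene [(66, 33, 155, 17), (68, 33, 150, 15), (70, 32, 119, 9), (72, 30, 82, 12), (74, 29, 61, 12), (76, 29, 62, 16), (78, 30, 138, 23), (80, 33, 251, 21), (82, 309, 37, 174), (84, 319, 40, 241), (86, 338, 62, 80), (88, 360, 50, 223), (90, 353, 50, 37), (92, 31, 208, 5), (94, 29, 163, 12), (96, 32, 155, 7), (98, 28, 205, 14), (100, 18, 166, 16), (102, 17, 160, 14)]
```

```bash
python3 -m inch '[[0,0,0.35,0,0,0,0],[0,0,0.15,0,0,0,0],[0,0,0.01,0,0,0,0]]'; python3 -m inch '[[0,0.1,0,0,0,0,0],[0,0.1,-0.01,0,0,0,0]]'; python3 -m inch '[[0,0.1,-0.01,0,0,0,0],[0,0.1,-0.01,0,0,0,0]]'; python3 -m inch '[[0,0.1,0,0,0,0,0],[0,0.1,-0.01,0,0,0,0]]'
```

```text
t: 17.32
tool_pos: [0.4893, 0.1718, 0.2254]
orientation: [[-0.214, 0.977, 0.0], [0.977, 0.214, 0.0], [0.0, 0.0, -1.0]]
contact_force: [-0.3, -0.4, 2.5]
grip_width: 0.0001
gripper_force: 1.2
t: 17.58
tool_pos: [0.4908, 0.1722, 0.2255]
orientation: [[-0.214, 0.977, -0.001], [0.977, 0.214, -0.0], [0.0, -0.001, -1.0]]
contact_force: [-4.6, -0.9, 5.1]
grip_width: -0.0002
gripper_force: 2.7
t: 17.82
tool_pos: [0.4929, 0.1726, 0.2259]
orientation: [[-0.214, 0.977, -0.001], [0.977, 0.214, -0.0], [0.0, -0.001, -1.0]]
contact_force: [-5.0, -1.8, 6.4]
grip_width: 0.0003
gripper_force: 3.0
t: 18.08
tool_pos: [0.4949, 0.1731, 0.2261]
orientation: [[-0.214, 0.977, -0.0], [0.977, 0.214, -0.0], [0.0, -0.0, -1.0]]
contact_force: [-4.2, -0.7, 5.5]
grip_width: 0.0001
gripper_force: 3.1
```

```bash
python3 -m inch '[[0,0.05,0.03,0,0,0,0],[0,0.1,0,0,0,0,0]]'; python3 -m inch '[[0,0.1,-0.01,0,0,0,0]]';  python3 jaw.py
```

```text
t: 18.32
tool_pos: [0.4965, 0.1734, 0.2261]
orientation: [[-0.214, 0.977, 0.0], [0.977, 0.214, 0.0], [0.0, 0.0, -1.0]]
contact_force: [-3.8, -1.3, 9.6]
grip_width: 0.0001
gripper_force: 4.9
t: 18.45
tool_pos: [0.4974, 0.1736, 0.2261]
orientation: [[-0.214, 0.977, 0.0], [0.977, 0.214, 0.0], [0.0, 0.0, -1.0]]
contact_force: [-4.6, -1.1, 8.8]
grip_width: -0.0002
gripper_force: 4.3
top [(-100, 30, 217, 23), (-98, 31, 215, 21), (-96, 30, 215, 22), (-94, 29, 186, 21), (-92, 33, 135, 18), (-90, 34, 152, 19), (-88, 33, 155, 23), (-86, 32, 161, 22)]
top [(66, 34, 155, 21), (68, 34, 155, 21), (70, 34, 142, 20), (72, 31, 87, 19), (74, 30, 66, 20), (76, 29, 65, 18), (78, 30, 132, 26), (80, 35, 246, 22), (82, 34, 247, 20), (84, 313, 50, 157), (86, 340, 77, 75), (88, 346, 110, 83), (90, 369, 66, 131), (92, 373, 99, 47), (94, 369, 100, 53), (96, 368, 100, 51), (98, 364, 99, 49), (100, 368, 99, 52), (102, 366, 100, 52)]
scene [(-100, 30, 172, 17), (-98, 29, 205, 17), (-96, 29, 206, 14), (-94, 29, 117, 20), (-92, 33, 141, 18), (-90, 32, 157, 15), (-88, 33, 161, 19), (-86, 32, 158, 16)]
scene [(66, 32, 154, 16), (68, 33, 153, 16), (70, 32, 129, 10), (72, 30, 82, 11), (74, 29, 62, 13), (76, 30, 76, 17), (78, 31, 211, 25), (80, 34, 255, 19), (82, 308, 37, 232), (84, 311, 40, 251), (86, 339, 63, 101), (88, 363, 50, 328), (90, 362, 49, 35), (92, 29, 220, 8), (94, 29, 168, 8), (96, 28, 168, 14), (98, 17, 174, 15), (100, 22, 184, 14), (102, 18, 146, 20)]
```

```bash
ls pics; cat > edge.py <<'E'
from h import *
import sys
a=np.radians(12.3);ey=np.array([-np.sin(a),np.cos(a),0]);ex=np.array([np.cos(a),np.sin(a),0]);H=np.array([.53295,.02794,0])
for n in("top","scene"):
    c=dict(np.load(n+"0.npz"))
    for fn in [f"pics/{n}0.png"]+[f"pics/{n}_{t}.png" for t in sys.argv[1:]]:
        g=cv2.cvtColor(cv2.imread(fn),cv2.COLOR_BGR2GRAY).astype(np.float32)
        def prof(y0,y1,z):
            ys=np.arange(y0,y1,.1);acc=0;xs=np.arange(-18,-2,.5) if n=="scene" else np.arange(-18,18,.5)
            Q=H+xs[:,None,None]*1e-3*ex+ys[None,:,None]*1e-3*ey+np.array([0,0,z*1e-3])
            C=Q@c["R"].T+c["t"];u=C[...,0]/C[...,2]*c["fx"]+c["cx"];v=C[...,1]/C[...,2]*c["fy"]+c["cy"]
            return ys,cv2.remap(g,u.astype(np.float32),v.astype(np.float32),cv2.INTER_LINEAR).mean(0)
        def cross(ys,p,th,up):
            i=np.where((p[:-1]<th)&(p[1:]>=th) if up else (p[:-1]>th)&(p[1:]<=th))[0];return ys[i].round(1)[:3]
        ys,p=prof(66,92,35);
        print(fn,"metal",cross(ys,p,155,1),"rubber/block",cross(ys,p,105,0))
E
python3 edge.py $(ls pics|grep top_|sed 's/[^0-9]//g'|sort -n)
```

```text
hold.png
scene0.png
scene_1510.png
scene_1695.png
scene_1855.png
top0.png
top_1505.png
top_1689.png
top_1850.png
w1.png
w2.png
pics/top0.png metal [86.] rubber/block [78.]
pics/top_1505.png metal [81.2] rubber/block [73.2]
pics/top_1689.png metal [79.1] rubber/block [71.4]
pics/top_1850.png metal [78.] rubber/block [71.5]
pics/scene0.png metal [83.3] rubber/block [71.2][ WARN:0@0.207] global loadsave.cpp:275 findDecoder imread_('pics/scene_1505.png'): can't open/read file: check file path/integrity
Traceback (most recent call last):
  File "edge.py", line 7, in <module>
    g=cv2.cvtColor(cv2.imread(fn),cv2.COLOR_BGR2GRAY).astype(np.float32)
      ~~~~~~~~~~~~^^^^^^^^^^^^^^^^^^^^^^^^^^^^^^^^^^^
cv2.error: OpenCV(4.12.0) /io/opencv/modules/imgproc/src/color.cpp:199: error: (-215:Assertion failed) !_src.empty() in function 'cvtColor'
```

Rubber thickness is down from 8.0 to 6.5 mm, with the stone steady against the stop: about 17 N of grip and about 2.4 N of extra drag. A last small nudge puts it mid-window, then I lift off and check.

```bash
python3 -m inch '[[0,0.1,0,0,0,0,0],[0,0.08,-0.01,0,0,0,0]]'; python3 -m inch '[[0,0,-0.5,0,0,0,0],[0,0,-4,0,0,0,0],[0,0,0,0,0,0,0]]'; sed -i 's/("top","scene")/("top",)/' edge.py jaw.py; python3 jaw.py >/dev/null; python3 edge.py $(ls pics|grep top_|sed 's/[^0-9]//g'|sort -n)
```

```text
t: 18.8
tool_pos: [0.4991, 0.174, 0.2262]
orientation: [[-0.214, 0.977, -0.0], [0.977, 0.214, 0.0], [0.0, -0.0, -1.0]]
contact_force: [-5.0, -0.9, 8.1]
grip_width: 0.0003
gripper_force: 4.3
t: 19.18
tool_pos: [0.4999, 0.1742, 0.2731]
orientation: [[-0.214, 0.977, 0.005], [0.977, 0.214, 0.001], [0.0, 0.005, -1.0]]
contact_force: [0.6, -1.6, -0.8]
grip_width: 0.0
gripper_force: 0.0
pics/top0.png metal [86.] rubber/block [78.]
pics/top_1505.png metal [81.2] rubber/block [73.2]
pics/top_1689.png metal [79.1] rubber/block [71.4]
pics/top_1850.png metal [78.] rubber/block [71.5]
pics/top_1922.png metal [78.3] rubber/block [71.4]
```

```bash
python3 -m inch '[[3,0,-4,0,0,0,0],[6,0,-2,0,0,0,0],[6,0,0,0,0,0,0],[6,0,0,0,0,0,0],[6,0,0,0,0,0,0],[0,0,0,0,0,0,0]]'; python3 jaw.py >/dev/null; python3 edge.py $(ls pics|grep top_|sed 's/[^0-9]//g'|sort -n)|tail -2;  python3 -c "
import cv2,glob
f=sorted(glob.glob('pics/top_*.png'))
a=[cv2.resize(cv2.imread(p)[262:340,190:360],None,fx=3.6,fy=3.6,interpolation=cv2.INTER_CUBIC) for p in (f[-2],f[-1])]
cv2.imwrite('pics/cmp.png',cv2.vconcat(a))"
```

```text
t: 19.98
tool_pos: [0.4401, 0.4403, 0.3291]
orientation: [[-0.218, 0.976, -0.0], [0.976, 0.218, 0.0], [0.0, -0.0, -1.0]]
contact_force: [-0.5, 0.1, 0.4]
grip_width: -0.0002
gripper_force: 0.0
pics/top_1922.png metal [78.3] rubber/block [71.4]
pics/top_2002.png metal [78.5] rubber/block [71.2]
```

View pics/cmp.png

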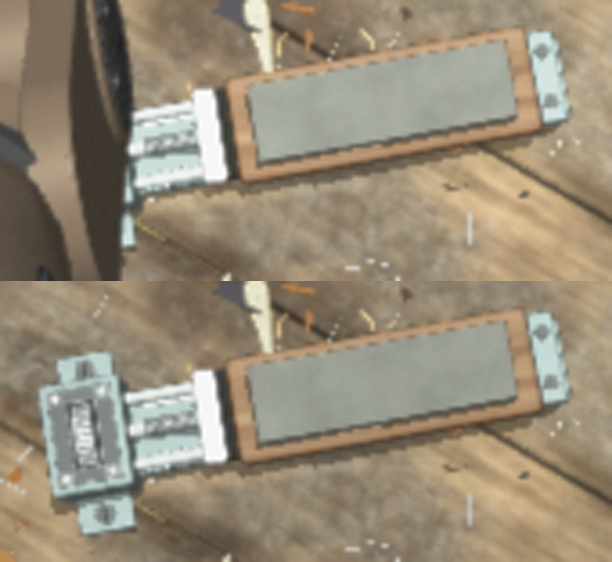

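The crop shows the stone straight, with its end against the stop and the jaw's rubber on it. Top-view pixels are too coarse to judge the compression, so I'll measure it from the wrist camera close above the jaw.

```bash
python3 -m inch '[[-4,0,0,0,0,0,0],[-6,0,0,0,0,0,0],[-6,0,0,0,0,0,0],[-6,0,0,0,0,0,0],[-6,0,0,0,0,0,0],[-6,0,2,0,0,0,0],[-3,0.3,3,0,0,0,0],[0,0,0,0,0,0,0],[0,0,0,0,0,0,0]]'
cat > wj.py <<'E'
from h import *
a=np.radians(12.3);ey=np.array([-np.sin(a),np.cos(a),0]);ex=np.array([np.cos(a),np.sin(a),0]);H=np.array([.53295,.02794,0])
def run(tag):
    s=st();c=manip.camera("wrist");T=c["T_tool_cam"];g=cv2.cvtColor(c["frame"],cv2.COLOR_BGR2GRAY).astype(np.float32);cv2.imwrite(f"pics/wj{tag}.png",c["frame"])
    Ti=np.linalg.inv(T);R=np.array(s["orientation"])
    def prof(y0,y1,z):
        ys=np.arange(y0,y1,.1);xs=np.arange(-18,18,.25)
        Q=H+xs[:,None,None]*1e-3*ex+ys[None,:,None]*1e-3*ey+np.array([0,0,z*1e-3])
        C=((Q-s["tool_pos"])@R)@Ti[:3,:3].T+Ti[:3,3];u=C[...,0]/C[...,2]*c["fx"]+c["cx"];v=C[...,1]/C[...,2]*c["fy"]+c["cy"]
        return ys,np.median(cv2.remap(g,u.astype(np.float32),v.astype(np.float32),cv2.INTER_LINEAR),0),v
    ys,p,v=prof(60,136,34.5);print("rows",v[72].round(0)[[0,-1]],"px/mm",abs(v[72,0]-v[72,-1])/76)
    d=np.gradient(cv2.GaussianBlur(p.reshape(1,-1),(0,0),2).ravel(),.1)
    i=[k for k in range(2,len(d)-2) if abs(d[k])>15 and abs(d[k])==abs(d[k-2:k+3]).max()];print([(ys[k].round(1),int(d[k])) for k in i])
    print(p[60:260:5].astype(int))
if __name__=="__main__":
    import sys;run(sys.argv[1]+"a");run(sys.argv[1]+"b")
E
python3 wj.py 1
```

```text
t: 21.15
tool_pos: [0.5234, 0.0767, 0.281]
orientation: [[-0.213, 0.977, -0.0], [0.977, 0.213, 0.0], [0.0, -0.0, -1.0]]
contact_force: [-0.1, -0.7, 0.9]
grip_width: -0.0001
gripper_force: 0.0
rows [234. 105.] px/mm 1.6972385115941155
[(np.float64(70.5), -23), (np.float64(71.4), -22), (np.float64(78.3), 197), (np.float64(89.4), -69), (np.float64(108.6), 28), (np.float64(109.2), -30), (np.float64(111.1), 25), (np.float64(111.6), -21), (np.float64(113.8), 25), (np.float64(114.4), -37), (np.float64(116.3), 29), (np.float64(117.0), -29), (np.float64(119.1), 24), (np.float64(120.2), -16), (np.float64(127.1), -103), (np.float64(128.2), 28), (np.float64(129.2), 25), (np.float64(132.0), -86)]
[113 114 114 115 114 114 114 114 108  98  88  76  66  59  53  55  56  56
  56  56  57  56  53  50  68 179 220 233 237 236 236 237 237 237 237 238
 237 237 237 238]
rows [235. 106.] px/mm 1.6924869147954649
[(np.float64(70.4), -26), (np.float64(71.4), -18), (np.float64(72.3), -19), (np.float64(77.2), -20), (np.float64(78.0), 218), (np.float64(89.7), -78), (np.float64(111.1), 23), (np.float64(111.8), -25), (np.float64(113.7), 18), (np.float64(114.3), -18), (np.float64(116.2), 32), (np.float64(117.0), -35), (np.float64(127.0), -104), (np.float64(128.0), 27), (np.float64(129.1), 26), (np.float64(132.2), -55)]
[113 114 115 115 115 114 114 114 108  96  86  76  67  57  53  55  55  56
  56  56  56  56  53  40 107 200 220 235 237 236 236 237 237 238 238 237
 237 237 238 238]
```

View pics/wj1a.png

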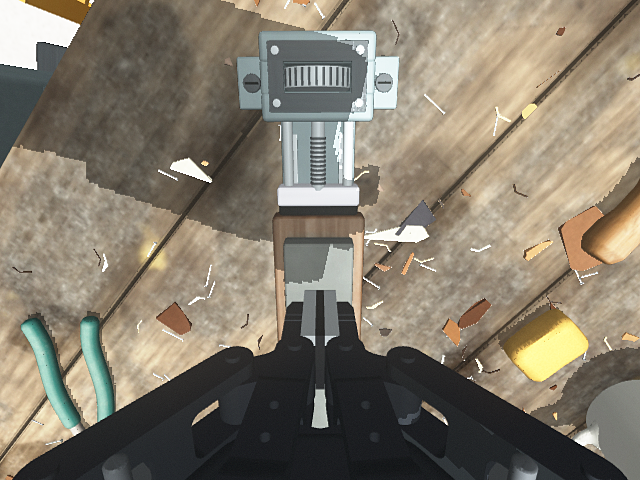

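Wrist view: jaw block edge at row ~205, rubber below it, wood from row 212, and the stone still straight. I'll apply the same edge method to the earlier wrist picture to get the total jaw travel.

```bash
python3 - <<'E'
import wj
from h import *
real=manip.camera("wrist");Rr=real["T_tool_cam"]
class M:
    pass
fake=M()
def go(png,pos,R):
    c=dict(real);c["frame"]=cv2.imread(png)
    f=M();f.camera=lambda n:c
    wj.manip=f;wj.st=lambda:{"tool_pos":np.array(pos),"orientation":R}
    wj.cv2=M();
    import types
    ns=types.SimpleNamespace(**{k:getattr(cv2,k) for k in("cvtColor","COLOR_BGR2GRAY","remap","INTER_LINEAR","GaussianBlur")});ns.imwrite=lambda *a:None;wj.cv2=ns
    wj.run("x")
go("pics/w2.png",[.5328,.0209,.2693],down(12.27))
go("pics/wj1a.png",[.5234,.0767,.2810],down(12.3))
E
```

```text
rows [142. -21.] px/mm 2.1443655562542476
[(np.float64(75.9), -24), (np.float64(77.3), -37), (np.float64(85.3), 140), (np.float64(96.8), -78), (np.float64(108.3), 59), (np.float64(109.1), -66), (np.float64(111.0), 40), (np.float64(111.9), -72), (np.float64(113.2), 78), (np.float64(115.2), 24), (np.float64(123.2), -171), (np.float64(127.4), -161)]
[125 125 125 125 124 125 126 126 126 127 127 127 127 128 127 127 126 126
 123 117 104  94  86  65  59  63  65  65  65  66  66  67  67  67  68  68
  68  64  80 158]
rows [234. 105.] px/mm 1.6970218372517831
[(np.float64(70.5), -23), (np.float64(71.4), -22), (np.float64(78.3), 196), (np.float64(89.4), -69), (np.float64(108.6), 24), (np.float64(109.2), -28), (np.float64(111.1), 19), (np.float64(111.7), -18), (np.float64(113.8), 29), (np.float64(114.4), -39), (np.float64(116.2), 33), (np.float64(117.0), -32), (np.float64(119.1), 25), (np.float64(120.4), -16), (np.float64(127.1), -103), (np.float64(128.2), 28), (np.float64(129.1), 25), (np.float64(131.9), -86)]
[113 114 114 114 114 114 114 114 108  98  87  76  66  58  53  55  56  56
  56  56  57  56  53  50  72 183 221 234 237 236 236 237 237 237 238 238
 237 237 237 238]
```

```bash
python3 -m inch '[[4,-0.3,0,0,0,0,0],[4,-0.3,0,0,0,0,0],[2.03,-0.1,1,0,0,0,0],[0,0,3,0,0,0,0],[0,0,1,0,0,0,0],[0,0,0,0,0,0,0]]'; python3 -m inch '[[0,0,0.3,0,0,0,0],[0,0,0.05,0,0,0,0],[0,0,0,0,0,0,0]]'
```

```text
t: 22.05
tool_pos: [0.4952, 0.1736, 0.2308]
orientation: [[-0.215, 0.977, -0.001], [0.977, 0.215, -0.0], [0.0, -0.001, -1.0]]
contact_force: [-0.1, -0.4, -0.3]
grip_width: -0.0
gripper_force: 0.0
t: 22.42
tool_pos: [0.4953, 0.1733, 0.2276]
orientation: [[-0.214, 0.977, 0.001], [0.977, 0.214, 0.0], [0.0, 0.001, -1.0]]
contact_force: [0.3, 0.5, 1.1]
grip_width: -0.0001
gripper_force: 0.0
```

```bash
python3 -m inch '[[0,0,0.06,0,0,0,0],[0,0,0,0,0,0,0]]'
```

```text
t: 22.68
tool_pos: [0.4953, 0.1734, 0.2268]
orientation: [[-0.214, 0.977, 0.0], [0.977, 0.214, 0.0], [0.0, 0.0, -1.0]]
contact_force: [0.6, 1.3, 0.6]
grip_width: -0.0
gripper_force: 0.0
```

```bash
python3 -m inch '[[0,0,0.1,0,0,0,0],[0,0,0,0,0,0,0]]'; python3 -m inch '[[0,0.05,0.02,0,0,0,0],[0,0.05,0,0,0,0,0]]'; python3 -m inch '[[0,0.05,0,0,0,0,0],[0,0.05,0,0,0,0,0]]'
```

```text
t: 22.92
tool_pos: [0.4953, 0.1734, 0.2261]
orientation: [[-0.214, 0.977, 0.001], [0.977, 0.214, 0.0], [0.0, 0.001, -1.0]]
contact_force: [-0.8, -0.4, 6.8]
grip_width: 0.0
gripper_force: 3.4
t: 23.18
tool_pos: [0.4959, 0.1736, 0.226]
orientation: [[-0.214, 0.977, -0.001], [0.977, 0.214, -0.0], [0.0, -0.001, -1.0]]
contact_force: [-4.7, -1.3, 11.5]
grip_width: -0.0005
gripper_force: 5.6
t: 23.42
tool_pos: [0.4968, 0.1738, 0.226]
orientation: [[-0.214, 0.977, -0.001], [0.977, 0.214, -0.0], [0.0, -0.001, -1.0]]
contact_force: [-4.8, -0.8, 11.1]
grip_width: -0.0001
gripper_force: 5.7
```

```bash
python3 -m inch '[[0,0.05,-0.01,0,0,0,0],[0,0.05,0,0,0,0,0]]'; python3 -m inch '[[0,0.05,-0.01,0,0,0,0],[0,0.05,0,0,0,0,0]]'
```

```text
t: 23.68
tool_pos: [0.4978, 0.174, 0.2261]
orientation: [[-0.214, 0.977, -0.001], [0.977, 0.214, -0.0], [0.0, -0.001, -1.0]]
contact_force: [-4.6, -1.1, 10.2]
grip_width: 0.0002
gripper_force: 5.4
t: 23.92
tool_pos: [0.4987, 0.1742, 0.2261]
orientation: [[-0.214, 0.977, -0.001], [0.977, 0.214, -0.0], [0.0, -0.001, -1.0]]
contact_force: [-5.6, -1.3, 9.9]
grip_width: 0.0003
gripper_force: 5.2
```

```bash
python3 -m inch '[[0,0,-0.5,0,0,0,0],[0,0,-3,0,0,0,0],[-4,0.3,-2,0,0,0,0],[-5.5,0.4,0,0,0,0,0],[-0.5,0,0,0,0,0,0],[0,0,0,0,0,0,0],[0,0,0,0,0,0,0]]'; python3 wj.py 2; python3 wj.py 3|grep -v rows; python3 jaw.py >/dev/null; python3 edge.py $(ls pics|grep top_|sed 's/[^0-9]//g'|sort -n)|tail -2
```

```text
t: 24.8
tool_pos: [0.5271, 0.079, 0.2806]
orientation: [[-0.215, 0.977, -0.0], [0.977, 0.215, 0.0], [0.0, -0.0, -1.0]]
contact_force: [-0.6, -0.3, 0.4]
grip_width: -0.0002
gripper_force: 0.0
rows [237. 108.] px/mm 1.6922185274821455
[(np.float64(70.4), -27), (np.float64(71.5), -19), (np.float64(72.1), -18), (np.float64(77.2), -20), (np.float64(78.0), 217), (np.float64(89.7), -74), (np.float64(92.1), 17), (np.float64(127.0), -102), (np.float64(128.0), 27), (np.float64(129.1), 27), (np.float64(131.9), -87)]
[113 114 114 115 115 114 114 114 109  96  86  77  68  58  55  55  56  57
  56  56  57  56  53  40 109 199 220 235 237 236 236 236 237 237 237 237
 237 237 237 237]
rows [237. 108.] px/mm 1.6919581442875937
[(np.float64(70.5), -25), (np.float64(72.3), -21), (np.float64(77.3), -21), (np.float64(78.1), 223), (np.float64(89.7), -74), (np.float64(127.1), -96), (np.float64(128.1), 26), (np.float64(129.2), 26), (np.float64(131.9), -81)]
[114 114 114 114 115 115 114 114 108  97  86  76  68  57  54  55  56  56
  56  57  57  57  53  41 100 201 222 234 237 236 236 236 237 237 237 237
 237 237 
[... 259 characters left out ...]
]
[113 114 115 115 115 115 114 113 109  97  86  78  68  59  55  55  56  56
  56  56  56  56  54  41 103 198 220 234 237 236 236 236 237 237 237 237
 237 237 237 237]
[(np.float64(70.4), -25), (np.float64(71.5), -20), (np.float64(72.1), -21), (np.float64(77.1), -15), (np.float64(78.1), 141), (np.float64(89.6), -80), (np.float64(92.1), 16), (np.float64(126.9), -84), (np.float64(128.2), 24), (np.float64(129.0), 24), (np.float64(132.2), -59)]
[113 113 114 114 114 114 114 113 109  96  86  76  66  55  53  54  55  55
  56  55  55  55  53  42  99 167 217 238 237 236 236 236 237 237 237 237
 237 236 236 237]
pics/top_2002.png metal [78.5] rubber/block [71.2]
pics/top_2505.png metal [] rubber/block []
```

```bash
ls pics | grep -E 'top_|scene_' | tr '\n' ' '; python3 - <<'E'
from h import *
import glob
a=np.radians(12.3);ey=np.array([-np.sin(a),np.cos(a),0]);ex=np.array([np.cos(a),np.sin(a),0]);H=np.array([.53295,.02794,0])
c=dict(np.load("top0.npz"))
def patch(fn,x0,x1,y0,y1,z):
    g=cv2.cvtColor(cv2.imread(fn),cv2.COLOR_BGR2GRAY)
    xs=np.arange(x0,x1,.5);ys=np.arange(y0,y1,.5)
    Q=H+xs[:,None,None]*1e-3*ex+ys[None,:,None]*1e-3*ey+np.array([0,0,z*1e-3])
    C=Q@c["R"].T+c["t"];u=C[...,0]/C[...,2]*c["fx"]+c["cx"];v=C[...,1]/C[...,2]*c["fy"]+c["cy"]
    return cv2.remap(g,u.astype(np.float32),v.astype(np.float32),cv2.INTER_CUBIC)
def shift(f1,f2,box,z):
    A,B=patch(f1,*box,z),patch(f2,*box,z);W=np.eye(2,3,dtype=np.float32)
    cc,W=cv2.findTransformECC(A,B,W,cv2.MOTION_TRANSLATION,(3,200,1e-6),None,5);return (W[0,2]*.5).round(2),(W[1,2]*.5).round(2),round(cc,4)
fs=["pics/top_1505.png","pics/top_1689.png","pics/top_1850.png","pics/top_1922.png","pics/top_2002.png"]
for f in fs[1:]:
    print(f,"stone",shift(fs[0],f,(-26,26,-80,66),46),"block-end",shift(fs[0],f,(-24,24,-89,-72),40),"metal",shift(fs[0],f,(-30,20,74,83.5),35),"fixed(stop)",shift(fs[0],f,(-32,32,-115,-97),30))
E
```

```text
scene_1510.png scene_1695.png scene_1855.png top_1505.png top_1689.png top_1850.png top_1922.png top_2002.png top_2505.png pics/top_1689.png stone (np.float32(-1.21), np.float32(-0.04), 0.9527) block-end (np.float32(-1.71), np.float32(0.02), 0.958) metal (np.float32(-2.16), np.float32(0.51), 0.9906) fixed(stop) (np.float32(0.01), np.float32(-0.01), 0.9992)
pics/top_1850.png stone (np.float32(-1.23), np.float32(-0.04), 0.9525) block-end (np.float32(-1.74), np.float32(0.02), 0.9531) metal (np.float32(-3.17), np.float32(-1.93), 0.9731) fixed(stop) (np.float32(0.01), np.float32(0.0), 0.9998)
pics/top_1922.png stone (np.float32(-1.23), np.float32(-0.04), 0.9526) block-end (np.float32(-1.78), np.float32(0.01), 0.9634) metal (np.float32(-2.82), np.float32(-0.95), 0.9627) fixed(stop) (np.float32(0.02), np.float32(0.01), 0.9998)
pics/top_2002.png stone (np.float32(-1.22), np.float32(-0.04), 0.9507) block-end (np.float32(-1.73), np.float32(0.02), 0.9564) metal (np.float32(-2.75), np.float32(-0.5), 0.9611) fixed(stop) (np.float32(0.03), np.float32(0.01), 0.9976)
```

```bash
python3 -m inch '[[4,-0.3,0,0,0,0,0],[4,-0.5,0,0,0,0,0],[2,-0.4,1.2,0,0,0,0],[0,0,3,0,0,0,0],[0,0,0.95,0,0,0,0],[0,0,0.2,0,0,0,0],[0,0,0,0,0,0,0]]'; python3 -m inch '[[0,0,0.1,0,0,0,0],[0,0,0,0,0,0,0]]'
```

```text
t: 25.92
tool_pos: [0.4945, 0.1731, 0.2277]
orientation: [[-0.214, 0.977, 0.001], [0.977, 0.214, 0.0], [0.0, 0.001, -1.0]]
contact_force: [-0.4, 0.1, -0.9]
grip_width: 0.0002
gripper_force: 0.0
t: 26.18
tool_pos: [0.4943, 0.1731, 0.2266]
orientation: [[-0.214, 0.977, 0.001], [0.977, 0.214, 0.0], [0.0, 0.001, -1.0]]
contact_force: [0.6, 0.3, 0.1]
grip_width: 0.0002
gripper_force: 0.0
```

```bash
python3 -m inch '[[0,0,0.12,0,0,0,0],[0,0,0,0,0,0,0]]'; python3 jaw.py >/dev/null;  python3 -m inch '[[0,0.1,0.02,0,0,0,0],[0,0.1,0,0,0,0,0]]'; python3 -m inch '[[0,0.1,-0.01,0,0,0,0]]';  python3 jaw.py >/dev/null; python3 -c "
from cell import manip;s=manip.read_state();print(s['contact_force'],s['tool_pos'])"; python3 edge.py $(ls pics|grep top_|sed 's/[^0-9]//g'|sort -n)|tail -2
```

```text
t: 26.42
tool_pos: [0.4944, 0.1732, 0.226]
orientation: [[-0.214, 0.977, 0.001], [0.977, 0.214, 0.0], [0.0, 0.001, -1.0]]
contact_force: [-2.4, -1.0, 11.9]
grip_width: 0.0003
gripper_force: 5.9
t: 26.72
tool_pos: [0.496, 0.1736, 0.2259]
orientation: [[-0.214, 0.977, 0.0], [0.977, 0.214, 0.0], [-0.0, 0.0, -1.0]]
contact_force: [-5.1, -1.4, 17.2]
grip_width: -0.0001
gripper_force: 8.3
t: 26.85
tool_pos: [0.497, 0.1738, 0.226]
orientation: [[-0.214, 0.977, 0.0], [0.977, 0.214, 0.0], [-0.0, 0.0, -1.0]]
contact_force: [-4.5, -2.1, 14.7]
grip_width: 0.0001
gripper_force: 7.6
[-3.83625162 -1.10053304 15.22060493] [0.49706609 0.173787   0.22598834]
pics/top_2647.png metal [78.3] rubber/block [71.5]
pics/top_2690.png metal [78.] rubber/block [71.5]
```

```bash
python3 -m inch '[[0,0,-0.1,0,0,0,0],[0,0,0,0,0,0,0]]';  python3 jaw.py >/dev/null; python3 -m inch '[[0,0,-0.2,0,0,0,0],[0,0,0,0,0,0,0],[0,0,0,0,0,0,0]]';  python3 jaw.py >/dev/null; python3 jaw.py >/dev/null; python3 edge.py $(ls pics|grep top_|sed 's/[^0-9]//g'|sort -n)|tail -4
```

```text
t: 27.15
tool_pos: [0.4972, 0.1739, 0.2262]
orientation: [[-0.214, 0.977, 0.001], [0.977, 0.214, 0.0], [0.0, 0.001, -1.0]]
contact_force: [-0.7, -0.2, 6.0]
grip_width: 0.0001
gripper_force: 2.9
t: 27.58
tool_pos: [0.4972, 0.1739, 0.2278]
orientation: [[-0.214, 0.977, -0.0], [0.977, 0.214, 0.0], [0.0, -0.0, -1.0]]
contact_force: [-0.6, -0.4, -0.1]
grip_width: -0.0001
gripper_force: 0.0
pics/top_2690.png metal [78.] rubber/block [71.5]
pics/top_2720.png metal [78.2] rubber/block [71.5]
pics/top_2762.png metal [78.3] rubber/block [71.4]
pics/top_2767.png metal [78.3] rubber/block [71.5]
```

Released, the jaw settles at the same spot each time, about 1.15 mm of compression (roughly 14 N, firm), with the stone seated. I'll withdraw the hand and do a last check.

```bash
python3 -m inch '[[0,0,-2,0,0,0,0],[0,0,-5,0,0,0,0],[3,0,-5,0,0,0,0],[6,0,0,0,0,0,0],[6,0,0,0,0,0,0],[6,0,0,0,0,0,0],[6,0,0,0,0,0,0],[0,0,0,0,0,0,0],[0,0,0,0,0,0,0]]'; python3 jaw.py; python3 edge.py $(ls pics|grep top_|sed 's/[^0-9]//g'|sort -n)|tail -1
```

```text
t: 28.8
tool_pos: [0.4392, 0.4373, 0.3475]
orientation: [[-0.215, 0.977, -0.001], [0.977, 0.215, -0.001], [-0.001, -0.001, -1.0]]
contact_force: [-1.3, -0.6, 0.0]
grip_width: -0.0003
gripper_force: 0.0
top [(-100, 31, 199, 20), (-98, 31, 205, 22), (-96, 30, 203, 20), (-94, 28, 186, 22), (-92, 31, 124, 19), (-90, 33, 141, 21), (-88, 34, 147, 20), (-86, 33, 145, 21)]
top [(66, 34, 145, 24), (68, 34, 144, 20), (70, 33, 134, 20), (72, 31, 81, 20), (74, 31, 62, 22), (76, 29, 60, 19), (78, 30, 119, 25), (80, 34, 243, 22), (82, 35, 246, 23), (84, 34, 246, 18), (86, 35, 246, 26), (88, 35, 245, 16), (90, 34, 241, 18), (92, 30, 185, 15), (94, 22, 191, 21), (96, 26, 197, 22), (98, 19, 196, 19), (100, 20, 200, 24), (102, 28, 194, 21)]
pics/top_2885.png metal [78.4] rubber/block [71.2]
```

```bash
python3 -c "
from cell import manip;print(manip.job_done())"
```

```text
the job is handed in; nothing more can be done
None
```

I handed the job in at about 29 s: the whetstone lies stone side up and straight against the end stop, the jaw holds it with an estimated 14 N (about the "firm" mark, nearer loose than overtight), the wheel never took more than 17 N in the readings, and the hand is clear.

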